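# Load the tool steriliser and hold its sprung lid at the balance

## Task

Raise the steriliser's sprung lid by its bar past its balance point so that it stays open, then take the stepped brass coupling (hexagonal foot, thin round neck) out of the crate of fittings and stand it upright on the steriliser's floor. Then bring the lid back down to just below the balance point, five to ten degrees under it, and finish while still holding it there with the fingers, still, so that it would sink shut if let go. Leave all the other fittings and things where they are.

Things in the scene. Friction and masses are not known exactly. Their poses are not given: they have to be found in the camera images.
- steriliser: white open-topped box of the tool steriliser, fixed, 140 mm (its x) by 200 mm (its y) by 75 mm high, walls and floor 6 mm; origin at the centre of its underside, z up. Its front, with the lid's pull bar, looks along its -x, towards the robot; its yaw is within 0.2 rad. It may stand on the robot's left or right.
- lid (a joint): angle (rad) of the aluminium lid, 0.6 kg: 0 shut and level, growing as the bar end is raised to the stop at 1.65. Axis: the box's +y, at the far (+x) rim. Balance point 1.00: below it the lid sinks shut by itself, above it a spring carries it to the stop and keeps it there. It needs under 2 N at the bar, about 0.2 N near the balance; damped, but no friction holds it.
- lid_hinge (a point): centre of the hinge line: in the box's frame at x 70, y 0, z 75 mm; does not move
- lid_bar (a point): middle of the lid's pull bar: round steel, 10 mm thick, 120 mm long along the box's y, on two side arms, 40 mm clear of the lid's front edge. At lid angle a it is, in the box's frame, at x = 70 - 190 cos a + 4 sin a, y = 0, z = 75 + 190 sin a + 4 cos a (mm). Being round it can turn between the finger pads while the gripper keeps pointing down.
- crate: shallow open grey plastic tray, fixed, 190 mm (its x) by 260 mm (its y), walls 35 mm high, 5 mm thick, floor 5 mm; origin at the centre of its underside. Six brass fittings stand in it about 75 mm apart, in any order; one of them is the coupling.
- coupling: the stepped brass coupling: hexagonal foot 28 mm across corners and 16 mm high, with a round neck 16 mm in diameter above it up to 48 mm, the only tall fitting with a thin neck; 60 to 110 g. Origin at the centre of its underside, z along the neck. It starts upright in the crate.
- nut: flat brass hexagonal nut-like disc, 30 mm across corners, 14 mm high; another fitting in the crate, to be left alone; origin under its centre
- sleeve: plain smooth brass tube standing on end, 26 mm across, 34 mm high, open through the middle; another fitting in the crate, to be left alone; origin under its centre
- cone: brass cone, 26 mm across at the foot narrowing to 10 mm, 32 mm high; another fitting in the crate, to be left alone; origin under its centre
- block: square brass block 24 x 24 x 30 mm; another fitting in the crate, to be left alone; origin under its centre
- knob: low round brass disc 29 mm across, 8 mm thick, with a 12 mm stub on top to 14 mm high; another fitting in the crate, to be left alone; origin under its centre
- paint_bottle: blue paint bottle, 42 mm across, 110 mm high, standing on the table; a bystander, to be left alone
- paper_cup: paper cup, 72 mm across, 85 mm high; a bystander, to be left alone
- pigment_jar: low jar, 60 mm across, 35 mm high; a bystander, to be left alone
- brush: brush 170 mm long, lying on the table; a bystander, to be left alone
- thinner_can: bare metal can, 54 mm across, 130 mm high; a bystander, to be left alone
Not all that is in view belongs to the job. Leave any black or white look-alike of the coupling alone.

How it is judged:
On the way, in this order (a step that is already met when the one before it is completed fails the run):
1. the lid is raised past its balance point and stays open without being held (value of joint lid above 1.1 rad and contact force between each of the arm, the fingers and lid below 0.05 N), for 0.2 s.
2. the coupling stands upright on the steriliser's floor, let go, while the lid is open past its balance point (x of coupling in the frame of steriliser between -0.064 and 0.064 m and y of coupling in the frame of steriliser between -0.094 and 0.094 m and z of coupling in the frame of steriliser between 0 and 0.012 m and angle between coupling's own z axis and vertical below 0.15 rad and linear speed of coupling below 0.03 m/s and contact force between the fingers and coupling below 0.05 N and value of joint lid above 1 rad), for 0.2 s.
At the end, for the whole second after the job is handed in: The lid is held still by the fingers at 0.76 to 0.985 rad (its balance point is 1.00 rad), carried by nothing else, and the coupling stands upright (within 0.15 rad) at rest on the steriliser's floor, not touched by the fingers (value of joint lid between 0.76 and 0.985 rad and velocity of joint lid between -0.1 and 0.1 rad/s and contact force between the fingers and lid above 0.05 N and contact force between coupling and lid below 0.05 N and x of coupling in the frame of steriliser between -0.064 and 0.064 m and y of coupling in the frame of steriliser between -0.094 and 0.094 m and z of coupling in the frame of steriliser between 0 and 0.012 m and angle between coupling's own z axis and vertical below 0.15 rad and linear speed of coupling below 0.03 m/s and contact force between the fingers and coupling below 0.05 N); the arm keeps its last pose, push and grip.
It fails at once if another fitting or a bystander is moved more than 40 mm (distance of any of nut, sleeve, cone, block, knob, paint_bottle, paper_cup, pigment_jar, brush, thinner_can from where it was at the start of the episode above 0.04 m).
It also fails if it takes over 69 s, if anything falls off the work surface, if the arm or the gripper's body presses on something with over 40 N, if the wrist force passes 120 N, or if a joint passes its speed limit or range.

## Robot

A 6-joint arm with a two-finger parallel gripper is mounted at the origin on the work surface. World frame = base frame: x ahead of the robot, y to its left, z up, the work surface at z = 0. Lengths are in m, angles in rad, forces in N, time in s.
With the tool pointing down it reaches from about 0.275 to 0.75 m from the base axis. Payload 10.2 kg.
Tool frame: the origin (TCP) lies midway between the tips of the shut fingers; the grasp point (between the pads) lies 19 mm behind it (env.hold_point_z is the distance from the TCP to the grasp point, in m); z points along the fingers, y is the line along which they close (so a half turn about z gives the same grasp; the last joint's range is limited). The gripper opens to 85 mm and grips with 20 to 120 N. Pads are 22 mm wide; open, the fingers measure 114 mm over their backs; the gripper's body (76 mm by 85 mm) begins 54 mm behind the grasp point. The pads swing forward as they close: fully open they stand 13 mm farther back than shut.
Start: joints at [-0.223, 0.313, 1.498, -0, 1.331, -0.223], TCP at [0.525, -0, 0.231] pointing down, gripper open.
Joint ranges: [-2.94, 2.94], [-0.97, 2.17], [0.19, 2.56], [-1.23, 4.37], [0.02, 3.11], [-2.88, 2.88]. Speed limits (rad/s): [2.39, 2.39, 3.01, 3.14, 3.14, 3.14].

## Interface

Orientations are given as a unit quaternion [x, y, z, w].
In Python, from bench import env, kinematics, monitor, eyes, job gives the robot as it stands. The module is installed in compiled form; this text tells all that it offers. Calls block until the motion is done:
- env.reach(position, orientation): joint-space move of the TCP to a pose.
- env.movel(position, velocity=0.15, frame=None, guard=None): straight line of the TCP; frame=None keeps the orientation; velocity is the mean speed in m/s. With guard (N) it stops when the force on the tool has changed by that much, and returns True; else False.
- env.set_joints(angles): joint-space move.
- env.release() and env.close_gripper(effort=None): open the fingers fully, or close them until they stop; effort is the grip in N (None keeps the last).
- env.hold(seconds).
- kinematics.ik(position, orientation): joint angles nearest the present ones, or None.
- monitor.sense(): the state.
- eyes.grab_frame(name): name is "scene" or "side" or "wrist"; returns a dict with "frame" (480x640x3 uint8, red, green, blue), "mtx" (3x3 intrinsics, pixels), "view" (4x4, takes a point from world to camera coordinates). Camera axes: x right, y down, z forward; pixel columns grow to the right and rows downward; lengths in m; the calibration is good to about 2 mm. A picture is of the moment at which its call begins. There is no depth.
A pose or a line that the arm cannot do raises env.MotionError and nothing moves.
- job.hand_in(): hands the job in; it is judged then, once.
The state is a dict: "clock": time; "joints": joint angles; "qvel": joint speeds; "joint_efforts": joint torques, N m; "position": TCP position; "ee_rot": TCP orientation; "contact_force": force on the tool from outside, world axes, zero at the start; "ft_torque": the same for the moment, N m; "finger_gap": opening from 0.0 (shut) to 1.0 (fully open); "gripper_force": force on a finger pad.
Only numpy, scipy, OpenCV 4.12 (cv2) and the standard library are available. Lean on these libraries where they do the work, as an engineer would, in place of code of your own. Each camera call takes 0.05 s, during which the arm holds its last target. There are 200 camera calls.

## Working session

There is one attempt and no reset: what is moved stays moved. The work goes in short steps, each a Python script; the robot and the scene stay as the last script left them, time stands still between calls to the robot, and variables do not carry over. Pictures are saved under pics/ and viewed, at most 10 in all, crops included, and the job is handed in when it is done.

```bash
mkdir -p pics; cat > h.py <<'E'
import numpy as np, cv2
from bench import env, kinematics, monitor, eyes, job
from scipy.spatial.transform import Rotation as R
def ray(f,u,v):
    V=np.array(f["view"]);K=np.array(f["mtx"]);d=V[:3,:3].T@np.linalg.solve(K,[u,v,1]);return -V[:3,:3].T@V[:3,3],d
def onplane(f,u,v,z):
    o,d=ray(f,u,v);return o+d*(z-o[2])/d[2]
def proj(f,p):
    V=np.array(f["view"]);c=V[:3,:3]@np.array(p)+V[:3,3];q=np.array(f["mtx"])@c;return q[:2]/q[2]
def save(n,im): cv2.imwrite(n,cv2.cvtColor(im,cv2.COLOR_RGB2BGR))
def cross(f1,p1,f2,p2):
    A=0;b=0
    for f,p in((f1,p1),(f2,p2)):
        o,d=ray(f,*p);d/=np.linalg.norm(d);M=np.eye(3)-np.outer(d,d);A=A+M;b=b+M@o
    return np.linalg.solve(A,b)
def down(yaw): # finger-closing axis (tool y) at angle yaw+90deg from world x
    return (R.from_euler('z',yaw)*R.from_euler('x',np.pi)).as_quat()
E
python3 - <<'E'
from h import *
import pickle
F={n:eyes.grab_frame(n) for n in("scene","side","wrist")}
pickle.dump(F,open("f0.pkl","wb"))
for n in("scene","side"):
    f=F[n];save(f"pics/{n}0.png",f["frame"]);print(n,ray(f,320,240))
s=monitor.sense();print(s["clock"],s["ee_rot"],s["position"],env.hold_point_z)
E
```

```text
scene (array([ 1.36608746, -0.30563861,  1.21894714]), array([-0.54595975,  0.20841804, -0.81157318]))
side (array([-0.00986681,  0.94372869,  0.79503989]), array([ 0.46792946, -0.71450516, -0.52013844]))
0.15 [ 7.07106895e-01  7.07106510e-01 -2.44173686e-04 -4.03258039e-04] [5.24808642e-01 3.97606661e-05 2.30885795e-01] 0.0187
```

View pics/scene0.png

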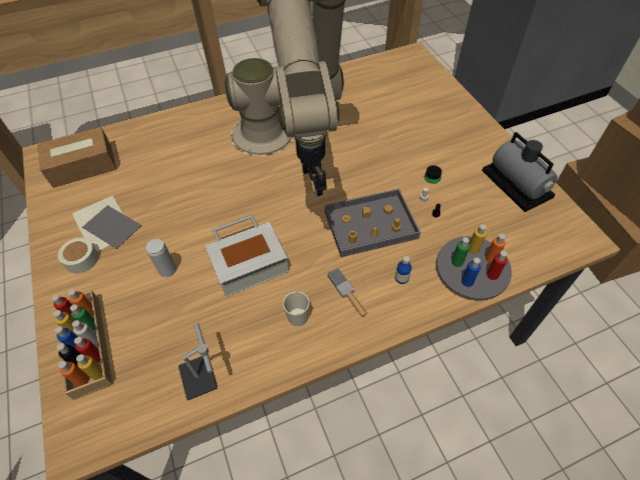

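View pics/side0.png

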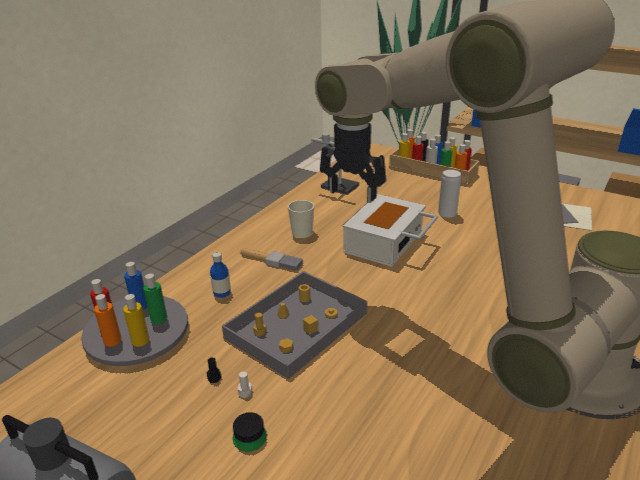

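Scene picture: the steriliser is at (247,258) with its bar at (235,228), and the crate is at (372,222). Side picture: the steriliser is at (385,230) and the crate at (295,322).

Possible couplings in scene: tall fitting (397,226), sleeve (352,236), cone (375,231), block (366,211), nut/knob (347,218) and (388,209), and the black (436,210) and white (424,194) look-alikes. I choose (397,226), which is side (259,325), and check it in a close crop.

```bash
python3 - <<'E'
from h import *
import pickle
F=pickle.load(open("f0.pkl","rb"))
def crop(n,x,y,w,h,W,H):return cv2.resize(F[n]["frame"][y:y+h,x:x+w],(W,H),interpolation=cv2.INTER_CUBIC)
a=crop("scene",320,185,100,75,400,300);b=crop("side",220,270,160,120,400,300)
c=crop("scene",200,212,100,75,400,300);d=crop("side",340,190,100,75,400,300)
save("pics/crop.png",np.vstack([np.hstack([a,b]),np.hstack([c,d])]))
for n,(x,y,w,h),z in(("scene",(325,190,95,62),.0),("side",(222,272,148,102),.0)):
    f=F[n];hsv=cv2.cvtColor(f["frame"],cv2.COLOR_RGB2HSV)
    m=cv2.inRange(hsv,(10,120,80),(30,255,255));k=np.zeros_like(m);k[y:y+h,x:x+w]=m[y:y+h,x:x+w]
    N,L,S,C=cv2.connectedComponentsWithStats(k)
    for i in range(1,N):
        if S[i,4]>15:print(n,S[i],C[i].round(1),onplane(f,*C[i],.02).round(3))
E
```

```text
scene [325 190  63  14 456] [346.9 194.3] [0.421 0.158 0.02 ]
scene [401 190  19  38 371] [413.  202.6] [0.542 0.343 0.02 ]
scene [384 205   9   9  60] [387.9 208.9] [0.533 0.254 0.02 ]
scene [363 207   8  11  77] [366.  211.9] [0.516 0.183 0.02 ]
scene [342 215   8   8  52] [345.8 218.4] [0.514 0.112 0.02 ]
scene [325 217  13  35 237] [328.9 239.6] [0.569 0.028 0.02 ]
scene [392 218   8  14  78] [396.1 225.1] [0.603 0.247 0.02 ]
scene [371 227   7  10  52] [374.1 232.2] [0.6   0.171 0.02 ]
scene [349 231   8  12  79] [352.1 236.4] [0.587 0.1   0.02 ]
scene [370 239  50  13 346] [401.9 247.1] [0.686 0.223 0.02 ]
side [ 222  272   78   53 1912] [250.4 289.8] [0.707 0.15  0.02 ]
side [ 296  272   74  102 3294] [345.9 331.7] [0.442 0.163 0.02 ]
side [299 284  11  18 175] [304.  292.5] [0.594 0.095 0.02 ]
side [278 303  11  16 122] [282.6 311.3] [0.596 0.176 0.02 ]
side [325 308  13  10 108] [330.7 312.5] [0.502 0.125 0.02 ]
side [254 313  12  23 205] [259.  325.2] [0.611 0.241 0.02 ]
side [303 315  15  19 215] [310.3 324.1] [0.519 0.181 0.02 ]
side [ 222  332   57   42 1006] [240.4 361.2] [0.576 0.347 0.02 ]
side [279 339  14  14 156] [285.8 345.1] [0.526 0.262 0.02 ]
```

View pics/crop.png

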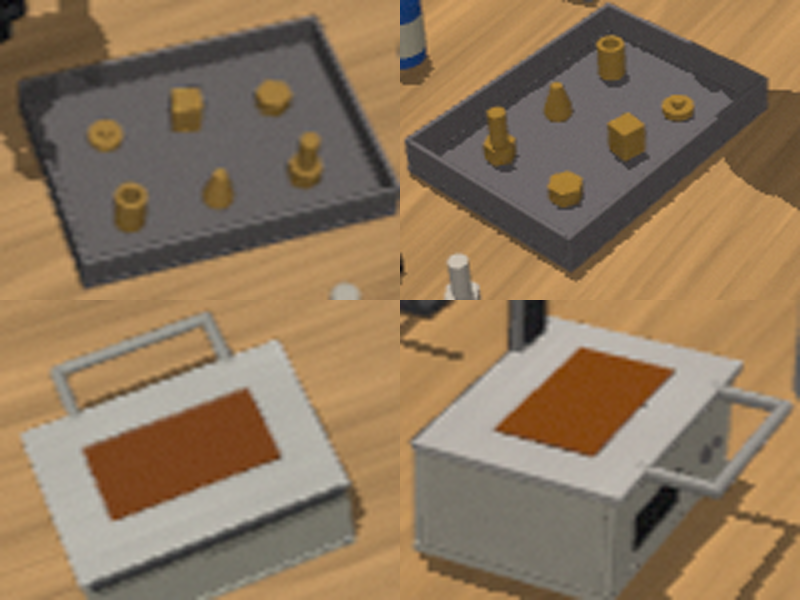

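The crop confirms it: the fitting at scene (397,226), side (259,325), has a hexagonal foot and a thin tall neck. The lid corners and bar ends are clear in both views, so next I compute poses.

```bash
python3 - <<'E'
from h import *
import pickle
F=pickle.load(open("f0.pkl","rb"));s,d=F["scene"],F["side"]
print("top",cross(s,(397.2,219.5),d,(259.3,314)), "cen",cross(s,(396.1,225.1),d,(259,325.2)))
print("topz",onplane(s,397.2,219.5,.053),onplane(d,259.3,314,.053))
for z in(.079,):
  b=[onplane(s,*p,z) for p in((213.9,229.3),(252,216.3))];print("bar",b,[onplane(d,*p,z) for p in((437,216),(419.5,237))])
print("barx",cross(s,(252,216.3),d,(419.5,237)),cross(s,(213.9,229.3),d,(437,216)))
for p in((205.5,245.7),(269.5,222),(288,258.7),(222.5,284.5)):print("lid",onplane(s,*p,.08).round(4))
for f in(s,d):
    hsv=cv2.cvtColor(f["frame"],cv2.COLOR_RGB2HSV);m=cv2.inRange(hsv,(5,180,80),(13,255,170))
    N,L,S,C=cv2.connectedComponentsWithStats(m);
    for i in np.argsort(-S[1:,4])[:3]+1:
        c,_,a=cv2.minAreaRect(np.argwhere(L==i)[:,::-1].astype(np.float32));print(S[i],C[i].round(1),onplane(f,*C[i],.08).round(4))
print("black/white",onplane(s,436,210,.02),onplane(s,424,194,.02),"cup",onplane(s,297,310,.05),"can",onplane(s,162,257,.06))
E
```

```text
top [0.60595856 0.24429398 0.054683  ] cen [0.60668823 0.2454044  0.02533664]
topz [0.60561447 0.24575325 0.053     ] [0.60676345 0.2418858  0.053     ]
bar [array([ 0.43345533, -0.29233759,  0.079     ]), array([ 0.43177002, -0.17071074,  0.079     ])] [array([ 0.43492888, -0.29864516,  0.079     ]), array([ 0.43061182, -0.17704241,  0.079     ])]
barx [ 0.43057853 -0.17199484  0.08037912] [ 0.4339464  -0.29301371  0.08122123]
lid [ 0.4835 -0.3313  0.08  ]
lid [ 0.4754 -0.1286  0.08  ]
lid [ 0.6243 -0.1236  0.08  ]
lid [ 0.632  -0.3215  0.08  ]
[222 235  47  32 786] [244.8 250.3] [ 0.5457 -0.2295  0.08  ]
[ 63 362  25  24 220] [ 74.9 376.4] [ 0.7408 -0.7298  0.08  ]
[486 240  18  23 178] [493.2 251.7] [0.84   0.4313 0.08  ]
[ 95 306  25  41 605] [108.1 326.7] [0.8177 0.4545 0.08  ]
[455 151  13  19 156] [461.  160.8] [ 0.5082 -0.6715  0.08  ]
[387 205  20  23  95] [395.8 214.4] [ 0.5309 -0.2505  0.08  ]
black/white [0.59991938 0.39569787 0.02      ] [0.5239718  0.39473145 0.02      ] cup [ 0.77366397 -0.15525299  0.05      ] can [ 0.45623817 -0.46065464  0.06      ]
```

```bash
cat >> h.py <<'E'
YAW=0.035; ORG=np.array([.4325,-.233,0])+.12*np.array([np.cos(YAW),np.sin(YAW),0]); RB=R.from_euler('z',YAW)
def w(p): return ORG+RB.apply(p)
def bar(a): return w([.07-.19*np.cos(a)+.004*np.sin(a),0,.075+.19*np.sin(a)+.004*np.cos(a)])
def tilt(th):
    y=np.array([np.cos(th),0,np.sin(th)]);z=np.array([np.sin(th),0,-np.cos(th)])
    return RB*R.from_matrix(np.c_[np.cross(y,z),y,z])
def barpose(a,back=0.,th=None):
    r=tilt(np.clip(np.pi/2-a,0,np.pi/4) if th is None else th);return bar(a)+r.apply([0,0,env.hold_point_z-back]),r.as_quat()
def st(t=""):
    s=monitor.sense();print(t,round(s["clock"],2),np.round(s["position"],4),"F",np.round(s["contact_force"],1),"gap",round(s["finger_gap"],3),"g",round(s["gripper_force"],1));return s
E
python3 - <<'E'
from h import *
for a,b in((0,.1),(0,0),(.4,0),(.8,0),(1.2,0),(1.55,0),(1.65,.08)):
    q=kinematics.ik(*barpose(a,b));print(a,b,None if q is None else np.round(q,2))
for ang in (np.pi/4,-np.pi/4): print(kinematics.ik([.606,.244,.026],down(np.pi/2+ang)))
for ang in(np.pi/2,-np.pi/2):print(kinematics.ik(w([-.02,0,.03]),down(np.pi/2+YAW+ang)))
try:
    env.reach(*barpose(0,.1)); st("pre")
    print(env.movel(*[barpose(0)[0]],velocity=.08,guard=8)); st("at bar")
    f=eyes.grab_frame("side");save("pics/side1.png",cv2.resize(f["frame"][130:310,300:540],(800,600)))
except env.MotionError as e: print("ERR",e)
E
```

```text
0 0.1 [-1.28  0.11  2.29  1.11  0.87 -2.12]
0 0 [-1.06  0.39  2.21  1.43  0.69 -2.34]
0.4 0 [-1.02  0.22  2.13  1.18  0.73 -1.97]
0.8 0 [-0.92  0.17  1.97  0.98  0.75 -1.62]
1.2 0 [-0.68  0.32  1.52  0.28  1.03 -0.83]
1.55 0 [-0.53  0.61  1.01  0.01  1.5  -0.56]
1.65 0.08 [-0.51  0.67  0.72 -0.    1.76 -0.55]
[ 0.20380105  0.79718118  1.27930099  0.          1.06511049 -0.58159711]
[ 2.03801051e-01  7.97181178e-01  1.27930099e+00 -4.44089210e-16
  1.06511049e+00  9.89199214e-01]
[-0.60893118  0.65670128  1.53712589  0.          0.94776548 -2.21472751]
[-6.08931184e-01  6.56701281e-01  1.53712589e+00 -4.44089210e-16
  9.47765480e-01  9.26865143e-01]
pre 1.82 [ 0.3753 -0.235   0.1367] F [0.8 0.2 0.3] gap 0.999 g 0.0
False
at bar 3.22 [ 0.4456 -0.2327  0.066 ] F [ 0.5  0.1 -0.3] gap 1.001 g 0.0
```

View pics/side1.png

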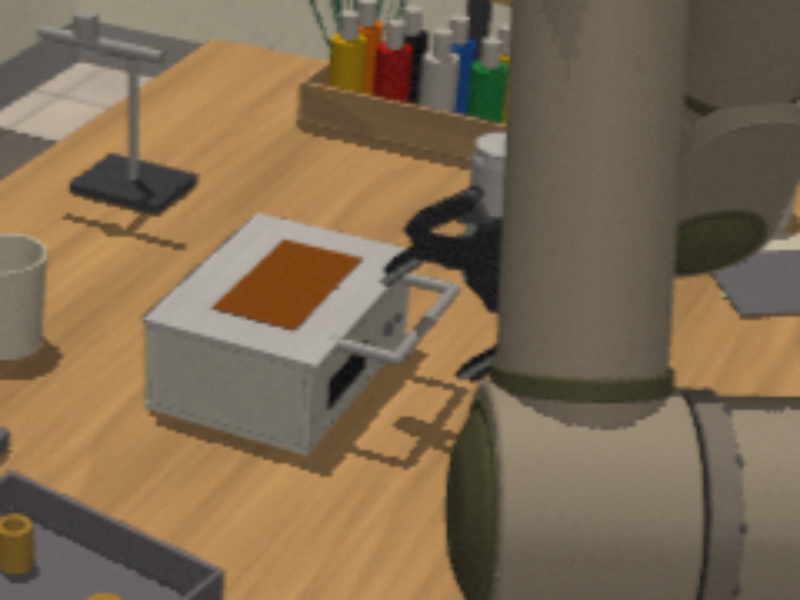

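The open fingers straddle the bar: the upper one at (400,268) is above the lid edge, the lower at (478,365), and the bar lies between at (440,310). Next I grip and raise.

```bash
python3 - <<'E'
from h import *
env.close_gripper(effort=30); s=st("closed")
if .03<s["finger_gap"]<.3:
    for a in np.arange(.13,1.56,.142):
        p,o=barpose(a);
        env.movel(p,velocity=.1,frame=o); s=st(f"a={a:.2f}")
        if np.linalg.norm(s["contact_force"])>40 or s["finger_gap"]<.03: print("STOP");break
    f=eyes.grab_frame("scene");save("pics/scene2.png",f["frame"][130:370,120:440])
E
```

```text
closed 3.94 [ 0.4462 -0.2325  0.0663] F [4.9 0.9 3. ] gap 0.101 g 29.1
a=0.13 4.34 [ 0.4477 -0.2325  0.0901] F [ 1.7  0.2 -1.5] gap 0.107 g 29.3
a=0.27 4.76 [ 0.4531 -0.2322  0.1158] F [-8.  -1.2  0.7] gap 0.102 g 30.1
a=0.41 5.17 [ 0.4629 -0.2319  0.1411] F [-6.8 -1.4  2.3] gap 0.102 g 30.5
a=0.56 5.59 [ 0.4761 -0.2315  0.1646] F [-3.4 -1.5  0.4] gap 0.103 g 30.6
a=0.70 6.01 [ 0.4924 -0.231   0.1864] F [-5.1 -1.   3.2] gap 0.1 g 31.0
a=0.84 6.42 [ 0.5109 -0.2304  0.205 ] F [-8.1  0.4  8. ] gap 0.105 g 31.4
a=0.98 6.85 [ 0.5307 -0.2297  0.2199] F [-7.2  2.2 10.4] gap 0.102 g 31.7
a=1.12 7.24 [ 0.5524 -0.2289  0.2318] F [-7.   1.3 13.5] gap 0.105 g 31.8
a=1.27 7.63 [ 0.5755 -0.2281  0.2405] F [-4.3  1.1 14.3] gap 0.104 g 31.8
a=1.41 8.03 [ 0.5995 -0.2272  0.2458] F [-2.4  1.5 14.7] gap 0.106 g 31.8
a=1.55 8.42 [ 0.624  -0.2264  0.2476] F [ 0.8  1.6 15.7] gap 0.106 g 31.9
```

View pics/scene2.png

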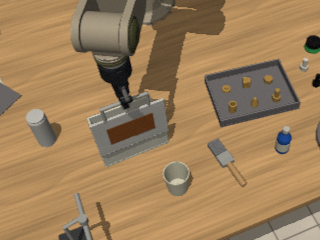

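The lid is up, near vertical, with its bar in the fingers at about (125,100). I release, retreat and hover over the coupling, then check it with the wrist camera.

```bash
python3 - <<'E'
from h import *
env.release(); st("rel"); env.hold(.3)
p,o=barpose(1.55,.09); env.movel(p,velocity=.2); env.hold(.3); st("back")
o=down(np.pi/2+np.pi/4)
env.reach([.606,.244,.16],o); st("hover")
f=eyes.grab_frame("wrist");im=f["frame"].copy()
for p in([.606,.244,.053],[.606,.244,.005]):
    u=proj(f,p);print(u);cv2.circle(im,tuple(int(v) for v in u),4,(255,0,0),1)
save("pics/wrist1.png",im)
hsv=cv2.cvtColor(f["frame"],cv2.COLOR_RGB2HSV);m=cv2.inRange(hsv,(10,120,60),(30,255,255))
N,L,S,C=cv2.connectedComponentsWithStats(m)
for i in range(1,N):
    if S[i,4]>200:print(S[i],C[i].round(1))
f=eyes.grab_frame("scene");save("pics/scene3.png",cv2.resize(f["frame"][200:320,180:340],(640,480)))
E
```

```text
rel 9.19 [ 0.6228 -0.2263  0.2463] F [ 0.1  0.2 -0.3] gap 0.999 g 0.0
back 10.39 [ 0.6209 -0.2264  0.3355] F [ 0.1 -0.5 -0.2] gap 1.0 g 0.0
hover 12.22 [0.6066 0.243  0.1604] F [-0.1  0.  -0.3] gap 1.001 g 0.0
[321.37815432 231.33543899]
[321.11202034 212.08747574]
[    0     0   245   224 27578] [81.3 74.4]
[   180      0    460    465 101088] [440.  199.7]
[ 235  109   44   42 1353] [256.4 129.5]
[ 144  171   56   49 1589] [171.5 194.9]
[ 305  199   38   46 1156] [323.9 220.3]
[  92  225   42   37 1132] [112.3 243.3]
[235 255  32  37 895] [249.8 272.2]
[    0   263   126   162 10702] [ 43.8 356.6]
[157 308  41  28 321] [175.7 318.6]
```

View pics/wrist1.png

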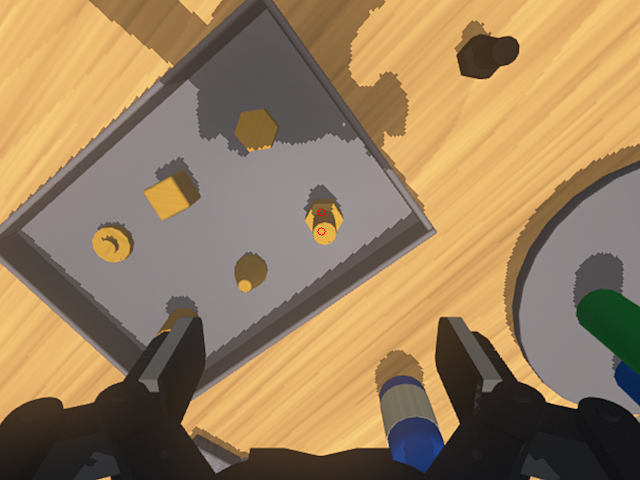

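View pics/scene3.png

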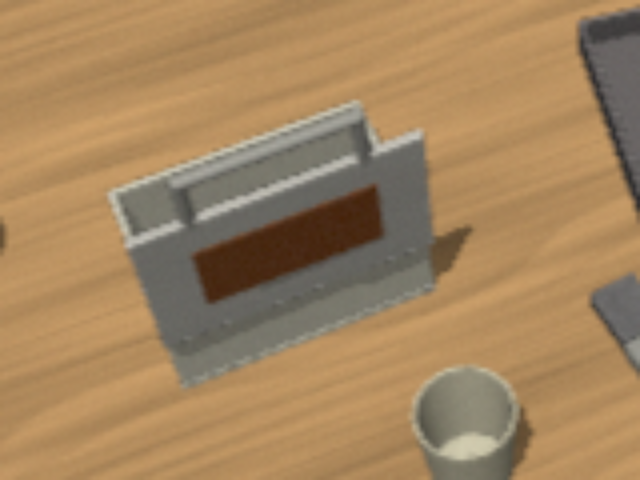

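The wrist view shows the neck top at (324,233), within 3 px of my estimate. The scene crop shows the lid standing open with the bar at (270,145).

```bash
python3 - <<'E'
from h import *
f=eyes.grab_frame("wrist");c=onplane(f,324,233,.053);print("coupling",c)
g=eyes.grab_frame("scene");print("bottle",onplane(g,403,278,.01))
p=np.array([(c[0]+.606)/2,(c[1]+.244)/2]);print(p)
print(env.movel([*p,.027],velocity=.12,guard=6)); st("down")
env.close_gripper(effort=30); s=st("grip")
env.movel([*p,.16],velocity=.12); s=st("up")
q=w([-.02,0,.16])
for k in(1,-1):
    print(kinematics.ik(q,down(np.pi/2+YAW+k*np.pi/2)))
f=eyes.grab_frame("wrist");save("pics/wrist2.png",f["frame"])
E
```

```text
coupling [0.60786402 0.24449362 0.053     ]
bottle [0.7800749  0.17731259 0.01      ]
[0.60693201 0.24424681]
False
down 13.68 [0.6074 0.2443 0.0279] F [-0.6  0.6  0.3] gap 1.0 g 0.0
grip 14.32 [0.607  0.2443 0.0271] F [ 1.  -0.4 -0.6] gap 0.177 g 29.4
up 15.57 [0.6066 0.2442 0.1591] F [ 0.3  1.1 -0.8] gap 0.176 g 29.3
[-0.60893118  0.49324468  1.42656926  0.          1.22177872 -2.21472751]
[-6.08931184e-01  4.93244675e-01  1.42656926e+00 -4.44089210e-16
  1.22177872e+00  9.26865143e-01]
```

View pics/wrist2.png

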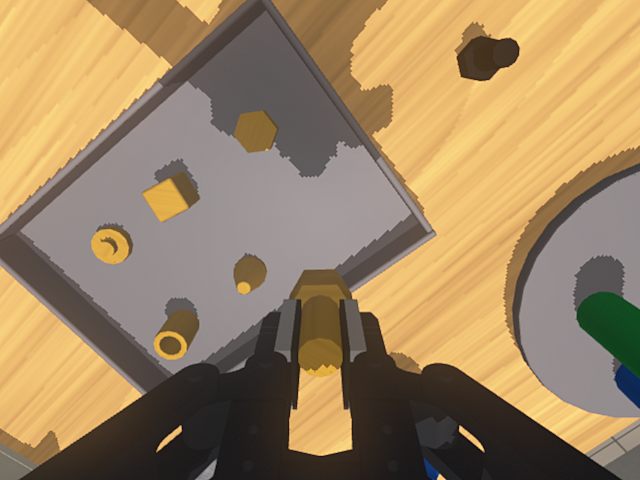

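The coupling is held upright by its neck at (322,330), and the five other fittings haven't moved. Next I carry it to the steriliser by way of a waypoint nearer the base.

```bash
python3 - <<'E'
from h import *
o=down(YAW)
f=eyes.grab_frame("wrist");s=monitor.sense();print("cam in tool",R.from_quat(s["ee_rot"]).inv().apply(ray(f,0,0)[0]-s["position"]).round(3))
env.reach([.47,0,.2],o)
env.reach(w([-.02,0,.2]),o); st("over")
env.movel(w([-.02,0,.036]),velocity=.12)
env.hold(.2);st("low")
print(env.movel(w([-.02,0,.0265]),velocity=.02,guard=3)); s=st("down")
env.release();env.hold(.2);st("rel")
env.movel(w([-.02,0,.2]),velocity=.12);env.hold(.2);st("up")
f=eyes.grab_frame("wrist");save("pics/wrist3.png",f["frame"])
E
```

```text
cam in tool [ 0.081 -0.001 -0.143]
over 18.25 [ 0.5325 -0.2282  0.2   ] F [ 0.3  1.  -0.4] gap 0.172 g 29.3
low 19.97 [ 0.5326 -0.2296  0.0364] F [ 0.7 -0.5 -0.7] gap 0.178 g 29.4
True
down 20.39 [ 0.5325 -0.2296  0.028 ] F [-0.1 -0.6  4.5] gap 0.174 g 29.8
rel 21.27 [ 0.5321 -0.2293  0.0276] F [0.6 0.3 0.7] gap 1.001 g 0.0
up 23.06 [ 0.5324 -0.2294  0.1996] F [ 0.8 -0.5  0.5] gap 0.999 g 0.0
```

View pics/wrist3.png

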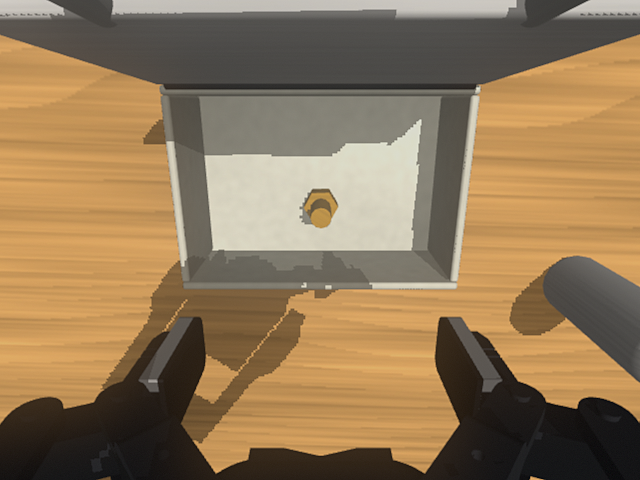

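The coupling stands upright on the steriliser floor at (320,208), and the lid is still open at the top of the picture. Next I take the bar again and lower it to 0.87 rad.

```bash
python3 - <<'E'
from h import *
env.movel(w([-.02,0,.36]),velocity=.2)
p,o=barpose(1.62,.1);env.reach(p,o);st("above")
print(env.movel(barpose(1.62)[0],velocity=.1,guard=6));st("at bar")
env.close_gripper(effort=30);s=st("grip")
if .06<s["finger_gap"]<.2:
    for a in np.linspace(1.62,.87,7)[1:]:
        p,o=barpose(a);env.movel(p,velocity=.07,frame=o);s=st(f"a={a:.2f}")
        if np.linalg.norm(s["contact_force"])>40: print("STOP");break
    env.hold(.5);s=st("end");
    g=R.from_quat(s["ee_rot"]).apply([0,0,-env.hold_point_z])+s["position"]
    b=RB.inv().apply(g-ORG);print("angle",np.arctan2(b[2]-.075,.07-b[0])-.021, np.hypot(b[2]-.075,.07-b[0]))
f=eyes.grab_frame("side");h=eyes.grab_frame("scene")
save("pics/end.png",np.hstack([cv2.resize(f["frame"][100:310,300:510],(400,400)),cv2.resize(h["frame"][180:310,180:310],(400,400))]))
E
```

```text
above 25.38 [ 0.6356 -0.2259  0.3457] F [ 0.3 -0.7  0.8] gap 1.0 g 0.0
False
at bar 26.53 [ 0.6359 -0.226   0.2467] F [0.1 0.5 0.6] gap 1.001 g 0.0
grip 27.22 [ 0.6359 -0.2259  0.2462] F [ 1.7 -0.2  1.7] gap 0.103 g 29.3
a=1.50 27.68 [ 0.6136 -0.2267  0.2462] F [ 2.3 -0.5 -0.2] gap 0.103 g 29.5
a=1.37 28.14 [ 0.5925 -0.2274  0.2436] F [ 2.5  0.7 -0.7] gap 0.1 g 29.4
a=1.25 28.6 [ 0.5719 -0.2281  0.2383] F [ 3.  -1.  -4.1] gap 0.101 g 29.3
a=1.12 29.06 [ 0.5518 -0.2288  0.2307] F [ 3.9 -2.1 -7.9] gap 0.106 g 29.3
a=0.99 29.52 [ 0.533  -0.2294  0.2205] F [  6.9  -2.3 -10.9] gap 0.101 g 29.2
a=0.87 29.98 [ 0.5158 -0.23    0.2082] F [ 11.4  -1.5 -12.5] gap 0.105 g 29.1
end 30.48 [ 0.5162 -0.23    0.2085] F [  9.5  -2.5 -13.2] gap 0.104 g 29.2
angle 0.8750575484789955 0.18928133346794368
```

View pics/end.png

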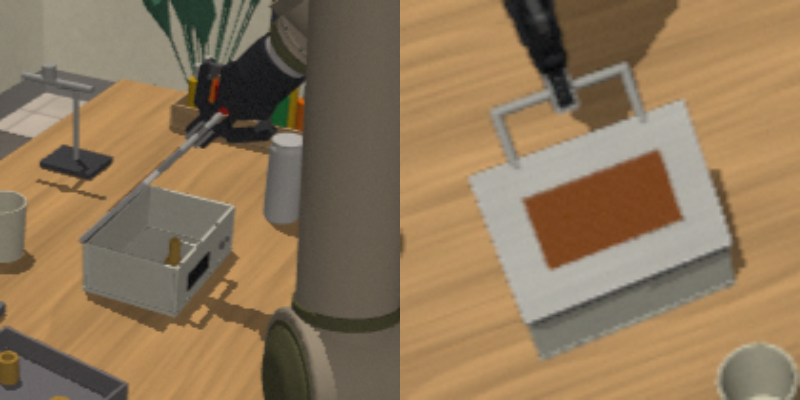

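The lid is held at about 0.875 rad by the bar, at (225,112) in the left crop. The coupling stands upright in the box at (174,250).

```bash
python3 -c "
from h import *
print(job.hand_in())"
```

```text
the job is handed in; nothing more can be done
None
```

I've handed the job in, with the coupling standing upright on the steriliser's floor and the fingers holding the lid still at about 0.875 rad (roughly 7° below its balance point), at about 30 s on the clock; the hand-in returned no verdict.

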